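# Show the helper which tin goes where

## Robot

A 7-joint arm with a two-finger parallel gripper is mounted at the origin on the work surface. World frame = base frame: x ahead of the robot, y to its left, z up, the work surface at z = 0. Lengths are in m, angles in rad, forces in N, time in s.
With the tool pointing down it reaches from about 0.425 to 0.95 m from the base axis. Payload 4.7 kg.
Tool frame: the origin (TCP) lies between the finger pads, 19 mm behind the fingertips; this is the grasp point; z points along the fingers, y is the line along which they close (so a half turn about z gives the same grasp; the last joint's range is limited). The gripper opens to 87 mm and grips with 3 to 60 N. Pads are 19 mm wide; open, the fingers measure 117 mm over their backs; the gripper's body (75 mm by 190 mm) begins 51 mm behind the grasp point.
Start: joints at [-1.213, 0.469, -0.049, 1.532, 0.024, 1.141, -0.082], TCP at [0.255, 0.625, 0.241] pointing down, gripper open.
Joint ranges: [-2.59, 2.59], [-0.33, 1.99], [-1.39, 1.29], [0.1, 2.45], [-1.04, 4.18], [0.21, 1.99], [-2.66, 2.66]. Speed limits (rad/s): [2.57, 2.57, 3.14, 3.14, 3.14, 3.14, 3.14].

## Interface

Orientations are given as a unit quaternion [x, y, z, w].
In Python, from rig import bot, optics, job gives the robot as it stands.
- The arm moves only by the tool carry_out, never from a script. Its argument "motion" is a list of rows, each a list of 3 entries, a list of its own where there are three numbers: the shift along the world's x, y, z scaled (see below), then the turn, a rotation vector about the world's x, y, z scaled (see below), then the opening, from -1 (shut) to 1 (fully open). A call has exactly 5 rows; each row is the pose to reach, as a shift and turn from the pose commanded when the call began, turning the shorter way round; what a row does not reach only later rows make up. The controller multiplies each number of a shift by 1 m and each number of a turn by 180 degrees. A row lasts 1/8 s, in which the tool goes at most 62.5 mm and 10.7 degrees, less where a joint would pass 70% of its speed; a pose out of reach is approached as far as the arm can. A call with a number of a shift or a turn outside -1 to 1 is refused whole. A call with a gripper value outside its range is refused whole. The fingers move at their own pace and stop on an object; "newtons" is the grip in N (left out, the last holds). Time passes only in rows, so rows that repeat a pose let the fingers close, or fill a call up. It gives the time, the measured TCP pose, the force, the opening and the grip force at its end, in the units of the state.
- bot.state(): the state, without advancing time (a new reading comes with each control period).
- optics.get_image(name): name is "scene" or "side" or "wrist"; returns a dict with "color" (480x640x3 uint8, blue, green, red), "fx", "fy", "cx", "cy" (pixels), "pose" (4x4, takes a point from camera to world coordinates); the wrist camera has in their place "hand_eye" (4x4, takes a point from camera to tool coordinates, whose origin is the TCP and whose axes are the flange's). Camera axes: x right, y down, z forward; pixel columns grow to the right and rows downward; lengths in m; the calibration is good to about 2 mm. A picture is of the moment at which its call begins: read the wrist's pose just before it. There is no depth.
- job.sign_off(): hands the job in; it is judged then, once.
The state is a dict: "t": time; "qpos": joint angles; "joint_vel": joint speeds; "effort": joint torques, N m; "position": TCP position; "tool_rot": TCP orientation; "contact_force": force on the tool from outside, world axes, zero at the start; "moment": the same for the moment, N m; "opening": finger opening in m; "finger_force": force on a finger pad.
Only numpy, scipy, OpenCV 4.12 (cv2) and the standard library are available. Lean on these libraries where they do the work, as an engineer would, in place of code of your own. Each camera call takes 0.05 s, during which the arm holds its last target. There are 200 camera calls.

## Task

At the glass-bead bench, press the bell push right down to call the helper and let it spring back. Then show the move without touching anything: point the fingertips down at the lid of the square tin, close above it, and stay there for two seconds; next point in the same way at the empty place in the three-place wooden tray for two seconds, and finally draw back up well clear. Leave every tin where it is, touch nothing but the bell, and do not point at any of the other tins.

Things in the scene. Friction and masses are not known exactly. Their poses are not given: they have to be found in the camera images.
- bell (a joint): Travel of the bell push, in m: 0 is up, 0.006 is fully down. It is sprung: about 1.5 N to start, 5 N to hold it fully down; comes back up by itself.
- bell_top (a point): Centre of the top of the bell push, 47 mm above the bench when up. The push is a plain steel disc 36 mm across, pressed straight down, in a black round housing 52 mm across (top 37 mm above the bench), on a wooden block 70 x 70 x 25 mm fixed to the bench.
- square_tin: The only square tin: flat lid 67 x 67 mm, plain steel, 40 mm high. Loose; origin at the centre of its underside, z up. It stands on the bench with the round tin and the tall tin, any of the three in any of the three spots.
- square_tin_lid (a point): Centre of the top of the square tin's lid, 40 mm above the bench; z up. The first thing to point at.
- round_tin: Low round tin with a flat lid, 69 mm across the lid, plain steel, 40 mm high. Loose; origin at the centre of its underside, z up. Stands on the bench.
- tall_tin: Tall round tin with a flat lid, 51 mm across the lid, plain steel, 75 mm high. Loose; origin at the centre of its underside, z up. Stands on the bench; the tallest thing near the work.
- tray_tin_a: Low round tin with a flat lid, 69 mm across the lid, plain steel, 40 mm high. Loose; origin at the centre of its underside, z up. Stands in one of the tray's three places.
- tray_tin_b: Low round tin with a flat lid, 69 mm across the lid, plain steel, 40 mm high. Loose; origin at the centre of its underside, z up. Stands in another of the tray's three places.
- tray: Open wooden tray fixed to the bench, 290 mm long (its x) by 100 mm wide (its y), outer wall 25 mm high, floor 6 mm thick; two dividers 22 mm high part it into three equal places, each about 89 x 88 mm inside, centred at x = -95, 0 and +95 mm in its frame. Origin at the centre of its underside. Two places hold a tin, one is empty.
- free_place: The empty place of the tray: the point at the middle of its floor (to within 7 mm), 6 mm above the bench; z up. The second thing to point at. The rim around it is 19 mm above this point and the tins beside it 40 mm.

How it is judged:
On the way, in this order (a step that is already met when the one before it is completed fails the run):
1. the bell push is pressed down (5 mm or more of its 6 mm) (value of joint bell above 0.005 m), for 0.05 s.
2. the bell push has sprung back up, fingers off it (value of joint bell below 0.001 m and contact force between the fingers and bell below 0.2 N), for 0.1 s.
3. pointing down (within 48 degrees) at the square tin for 1.5 s: tool point within 25 mm of the lid centre from above and 21 to 75 mm above it (fingertips 2 to 56 mm) (horizontal distance between the grasp point and square_tin_lid below 0.025 m and z of the grasp point in the frame of square_tin_lid between 0.021 and 0.075 m and angle between the grasp point's own z axis and vertical above 2.3 rad), for 1.5 s.
4. pointing down (within 48 degrees) at the empty place for 1.5 s: tool point within 30 mm of its centre from above and 24 to 100 mm above its floor (fingertips 5 to 81 mm) (horizontal distance between the grasp point and free_place below 0.03 m and z of the grasp point in the frame of free_place between 0.024 and 0.1 m and angle between the grasp point's own z axis and vertical above 2.3 rad), for 1.5 s.
At the end, for the whole second after the job is handed in: The tool point is drawn back to more than 140 mm above the bench, the bell push is up (within 1 mm), and all five tins are at rest within 5 mm of where they started (height (world z) of the grasp point above 0.14 m and value of joint bell below 0.001 m and distance of each of square_tin, round_tin, tall_tin, tray_tin_a, tray_tin_b from where it was at the start of the episode below 0.005 m and linear speed of each of square_tin, round_tin, tall_tin, tray_tin_a, tray_tin_b below 0.02 m/s); the robot touches nothing.
It fails at once if the robot touches anything but the bell (over 0.5 N) (contact force between any of the fingers, the arm and square_tin above 0.5 N or contact force between any of the fingers, the arm and round_tin above 0.5 N or contact force between any of the fingers, the arm and tall_tin above 0.5 N or contact force between any of the fingers, the arm and tray_tin_a above 0.5 N or contact force between any of the fingers, the arm and tray_tin_b above 0.5 N or contact force between any of the fingers, the arm and tray above 0.5 N).
It fails at once if the robot touches anything while away from the bell (contact force between any of the arm, the fingers and anything else above 0.5 N and distance between the grasp point and bell_top above 0.07 m).
It fails at once if a tin is moved by more than 8 mm or lifted (distance of any of square_tin, round_tin, tall_tin, tray_tin_a, tray_tin_b from where it was at the start of the episode above 0.008 m).
It fails at once if the robot points at a wrong tin (tool point within 25 mm of its axis and less than 50 mm above its lid) ((horizontal distance between the grasp point and round_tin below 0.025 m and z of the grasp point in the frame of round_tin below 0.09 m) or (horizontal distance between the grasp point and tall_tin below 0.025 m and z of the grasp point in the frame of tall_tin below 0.125 m) or (horizontal distance between the grasp point and tray_tin_a below 0.025 m and z of the grasp point in the frame of tray_tin_a below 0.09 m) or (horizontal distance between the grasp point and tray_tin_b below 0.025 m and z of the grasp point in the frame of tray_tin_b below 0.09 m)).
It also fails if it takes over 56 s, if anything falls off the work surface, if the arm or the gripper's body presses on something with over 40 N, if the wrist force passes 120 N, or if a joint passes its speed limit or range.

## Working session

There is one attempt and no reset: what is moved stays moved. The work goes in short steps, Python scripts to look and compute and a tool call to move; the robot and the scene stay as the last step left them, time stands still between calls to the robot, and variables do not carry over. Pictures are saved under pics/ and viewed, at most 10 in all, crops included, and the job is handed in when it is done.

Besides the shell and the picture viewer there is one more tool, called after ">>>" as name([rows], argument=value, ...), one row to a line, values as JSON. carry_out: Moves the arm, as the interface text tells. Its arguments: {"type":"object","properties":{"motion":{"type":"array"},"newtons":{"type":"number"}},"required":["motion"]}

```bash
mkdir -p pics
python3 - <<'E'
from rig import bot, optics
import cv2, numpy as np
s=bot.state(); print(s["t"],s["position"],s["tool_rot"],s["opening"])
for n in ("scene","side","wrist"):
    d=optics.get_image(n); cv2.imwrite(f"pics/{n}0.png",d["color"])
    np.savez(f"pics/{n}0.npz",**d)
    print(n,d["fx"],d["cx"],d["cy"],np.round(d.get("pose",d.get("hand_eye")),3).tolist())
E
```

```text
0.0 [0.25441552 0.62462729 0.24023206] [ 1.92180989e-01  9.81359049e-01 -9.30082175e-04 -1.41180804e-04] 0.08741715895913664
scene 453.26176593355603 318.54010041289007 238.22177767675126 [[-0.823, 0.314, -0.473, 0.902], [0.567, 0.481, -0.669, 0.556], [0.017, -0.819, -0.574, 0.488], [0.0, 0.0, 0.0, 1.0]]
side 474.0019099202147 315.22126024470344 238.91712371528936 [[0.866, -0.355, 0.351, 0.194], [-0.499, -0.6, 0.625, -0.578], [-0.011, -0.717, -0.697, 0.764], [0.0, 0.0, 0.0, 1.0]]
wrist 348.7488004423516 321.08393415348786 237.01104102075362 [[-0.0, -0.959, -0.284, 0.078], [1.0, -0.0, -0.001, -0.001], [0.001, -0.284, 0.959, -0.144], [0.0, 0.0, 0.0, 1.0]]
```

View pics/scene0.png

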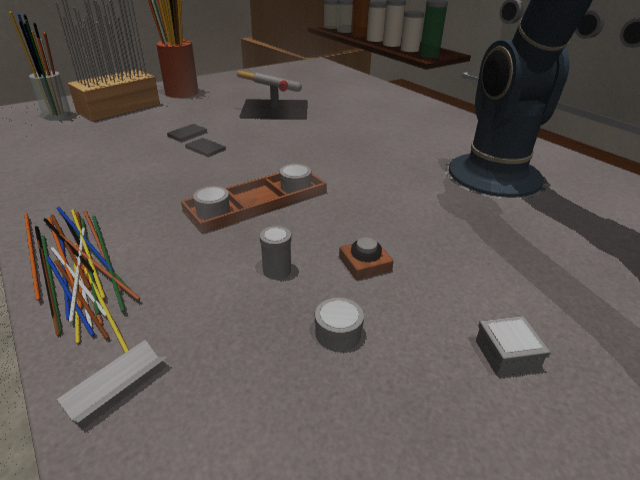

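View pics/side0.png

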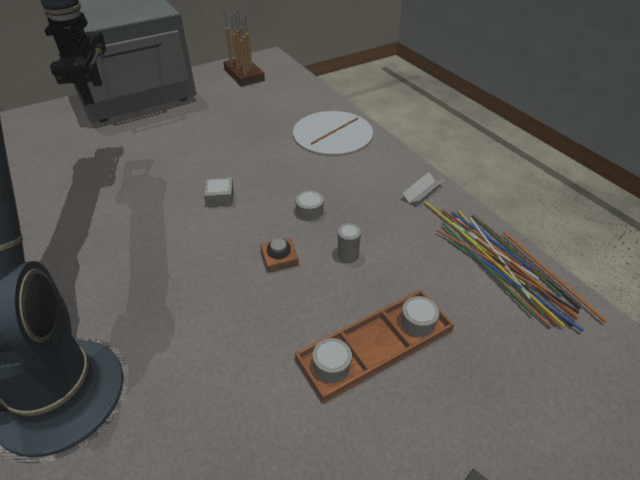

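The scene picture shows the bell at (366,244), the square lid at (513,337), the round tin at (339,314) and the tall tin at (276,235). The tray's middle place, near (262,193), is empty. In the side picture the bell is at (279,244), the square lid at (218,186), the round tin at (309,200), the tall tin at (349,232), the tray tins at (332,357) and (420,314), and the empty place at (376,344).

```bash
cat > m.py <<'E'
import numpy as np, cv2
D={n:dict(np.load(f"pics/{n}0.npz")) for n in("scene","side")}
def ray(n,p):
    d=D[n]; T=d["pose"]; v=T[:3,:3]@[(p[0]-d["cx"])/d["fx"],(p[1]-d["cy"])/d["fy"],1]
    return T[:3,3],v/np.linalg.norm(v)
def tri(a,b):
    (o,u),(q,v)=ray("scene",a),ray("side",b)
    s=np.linalg.lstsq(np.c_[u,-v],q-o,rcond=None)[0]
    A,B=o+s[0]*u,q+s[1]*v
    return (A+B)/2,np.linalg.norm(A-B)
def plane(n,p,z):
    o,v=ray(n,p); return o+v*(z-o[2])/v[2]
def blob(n,p,r=32):
    """centroid of the bright patch at p: Otsu inside the grey of a small window"""
    g=cv2.cvtColor(D[n]["color"],cv2.COLOR_BGR2GRAY); x,y=p
    w=g[y-r:y+r,x-r:x+r]; t=(int(g[y-2:y+3,x-2:x+3].mean())+LO.get((n,p),110))//2
    k,l,st,c=cv2.connectedComponentsWithStats((w>t).astype(np.uint8))
    i=l[r,r]; return c[i]+[x-r,y-r],st[i],t
LO={}
E
python3 - <<'E'
from m import *
P={"square":((513,337),(218,186),.04),"bell":((366,244),(279,244),.047),"round":((339,314),(309,200),.04),"tall":((276,235),(349,232),.075),"ta":((295,173),(332,357),.04),"tb":((211,196),(420,314),.04)}
for k,(a,b,z) in P.items():
    A,sa,ta=blob("scene",a);B,sb,tb=blob("side",b)
    X,e=tri(A,B)
    print(k,A.round(1),sa,ta,B.round(1),sb,tb,"tri",X.round(4),round(e,4),"pl",plane("scene",A,z).round(4)[:2],plane("side",B,z).round(4)[:2])
def crop(n,x,y,r=45): return cv2.resize(D[n]["color"][y-r:y+r,x-r:x+r],(390,290) if 0 else (290,290),interpolation=cv2.INTER_NEAREST)
cv2.imwrite("pics/c.png",np.vstack([np.hstack([crop("scene",366,248,30),crop("scene",255,195,75)]),np.hstack([crop("side",279,250,30),crop("side",376,344,80)])]))
E
```

```text
square [514.4 335.1] [   6   12   56   36 1177] 141 [217.8 185.3] [ 19  25  25  14 290] 133 tri [0.445  0.3619 0.0405] 0.0037 pl [0.4423 0.3623] [0.4461 0.3604]
bell [366.7 242.9] [ 23  26  20  11 169] 118 [277.8 243.6] [ 24  27  14  10 118] 118 tri [0.479  0.0956 0.0455] 0.0027 pl [0.4791 0.0976] [0.4794 0.0933]
round [338.9 313.6] [ 13  16  39  30 845] 140 [309.5 198.8] [ 20  23  26  16 286] 133 tri [0.6151 0.1992 0.0399] 0.0042 pl [0.6133 0.2003] [0.6167 0.1977]
tall [274.8 233.8] [ 20  25  22  13 226] 139 [349.  230.4] [ 24  25  17  12 163] 133 tri [0.6151 0.0259 0.0754] 0.0025 pl [0.6138 0.0262] [0.6165 0.0257]
ta [294.  170.1] [ 17  23  28  12 242] 134 [332.4 354.5] [ 14  15  37  32 771] 132 tri [ 0.4378 -0.1989  0.0463] 0.0011 pl [ 0.4307 -0.2094] [ 0.4404 -0.1959]
tb [210.5 193.6] [ 18  23  28  14 306] 135 [421.  309.6] [ 17  15  33  25 570] 132 tri [ 0.6305 -0.2005  0.0467] 0.0029 pl [ 0.6253 -0.2107] [ 0.636  -0.1974]
```

View pics/c.png

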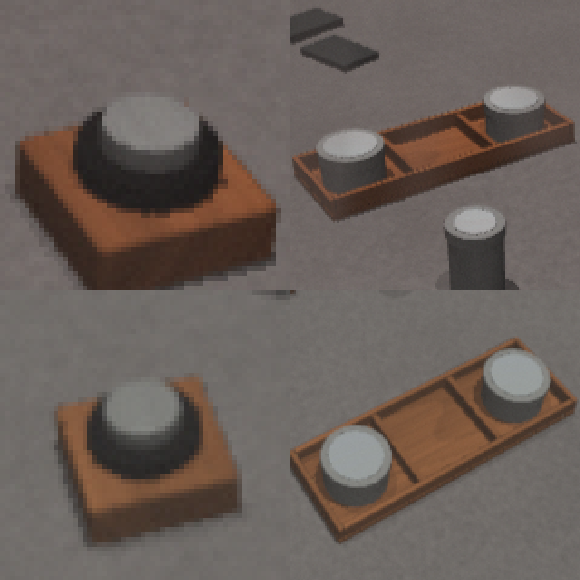

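Triangulation agrees with the stated heights: lids at 40, 75 and 46 mm and the bell at about 46 mm. The bell is at (0.479, 0.0955), the square lid at (0.444, 0.361) and the empty place at about (0.534, -0.200). I'll shut the fingers and go above the bell.

>>> carry_out([
  [[0.02, -0.05, 0], [0, 0, 0], -1],
  [[0.04, -0.1, 0], [0, 0, 0], -1],
  [[0.06, -0.15, 0], [0, 0, 0], -1],
  [[0.08, -0.2, 0], [0, 0, 0], -1],
  [[0.1, -0.25, 0], [0, 0, 0], -1],
])

```text
t: 0.78
position: [0.355, 0.3733, 0.2411]
tool_rot: [0.192, 0.981, -0.0, -0.0]
contact_force: [1.6, -0.0, 0.5]
opening: 0.0449
finger_force: 0.0
```

>>> carry_out([
  [[0.025, -0.056, -0.02], [0, 0, 0], -1],
  [[0.05, -0.112, -0.04], [0, 0, 0], -1],
  [[0.075, -0.168, -0.06], [0, 0, 0], -1],
  [[0.1, -0.224, -0.08], [0, 0, 0], -1],
  [[0.125, -0.279, -0.1], [0, 0, 0], -1],
])

```text
t: 1.4
position: [0.4766, 0.1025, 0.1437]
tool_rot: [0.192, 0.981, 0.0, 0.0]
contact_force: [0.9, 0.7, 0.2]
opening: 0.0019
finger_force: 0.0
```

>>> carry_out([
  [[0, 0, 0], [0, 0, 0], -1],
  [[0, 0, 0], [0, 0, 0], -1],
  [[0, 0, 0], [0, 0, 0], -1],
  [[0, 0, 0], [0, 0, 0], -1],
  [[0, 0, 0], [0, 0, 0], -1],
])

```text
t: 2.02
position: [0.4759, 0.1049, 0.1444]
tool_rot: [0.191, 0.982, 0.0, 0.0]
contact_force: [-0.1, -0.0, -0.3]
opening: 0.0006
finger_force: 0.0
```

Run:
```python
from rig import bot, optics
import cv2, numpy as np
from scipy.spatial.transform import Rotation as R
s=bot.state(); d=optics.get_image("wrist"); cv2.imwrite("pics/w1.png",d["color"])
T=np.eye(4);T[:3,:3]=R.from_quat(s["tool_rot"]).as_matrix();T[:3,3]=s["position"]
C=T@d["hand_eye"]; np.savez("pics/w1.npz",C=C,**d)
for p in([.479,.0955,.047],[*s["position"][:2],s["position"][2]-.019]):
    q=np.linalg.inv(C)@[*p,1]; print(q[0]/q[2]*d["fx"]+d["cx"],q[1]/q[2]*d["fy"]+d["cy"])
```

```text
312.0188068937648 254.42334568112975
322.92175678271315 293.35900660323034
```

View pics/w1.png

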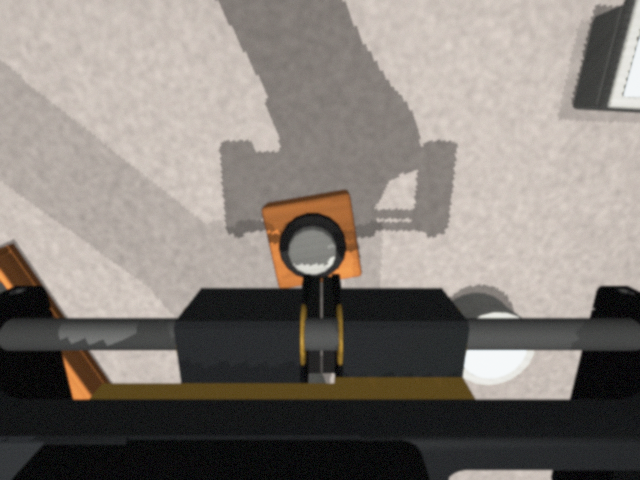

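The wrist picture shows the bell disc at (313,250), against a prediction of (312,254), so the bell fix is confirmed to about 3 mm. I'll go down to just above it.

>>> carry_out([
  [[0.001, -0.003, -0.02], [0, 0, 0], -1],
  [[0.002, -0.006, -0.04], [0, 0, 0], -1],
  [[0.003, -0.009, -0.06], [0, 0, 0], -1],
  [[0.003, -0.009, -0.07], [0, 0, 0], -1],
  [[0.003, -0.009, -0.07], [0, 0, 0], -1],
])

```text
t: 2.7
position: [0.4787, 0.0952, 0.0738]
tool_rot: [0.192, 0.981, -0.0, -0.001]
contact_force: [0.5, 0.4, 0.4]
opening: 0.0004
finger_force: 0.0
```

>>> carry_out([
  [[0, 0, -0.004], [0, 0, 0], -1],
  [[0, 0, -0.008], [0, 0, 0], -1],
  [[0, 0, -0.012], [0, 0, 0], -1],
  [[0, 0, -0.014], [0, 0, 0], -1],
  [[0, 0, -0.014], [0, 0, 0], -1],
])

```text
t: 3.32
position: [0.4794, 0.0953, 0.0604]
tool_rot: [0.192, 0.981, 0.0, 0.0]
contact_force: [-0.2, 0.8, 4.9]
opening: -0.0001
finger_force: 2.3
```

>>> carry_out([
  [[0, 0, -0.001], [0, 0, 0], -1],
  [[0, 0, -0.002], [0, 0, 0], -1],
  [[0, 0, -0.002], [0, 0, 0], -1],
  [[0, 0, -0.002], [0, 0, 0], -1],
  [[0, 0, -0.002], [0, 0, 0], -1],
])

```text
t: 3.95
position: [0.4795, 0.0953, 0.0599]
tool_rot: [0.192, 0.981, 0.001, 0.0]
contact_force: [-3.3, -1.0, 18.7]
opening: 0.0006
finger_force: 9.3
```

The bell is on its stop at 18.7 N. Now I'll rise straight up, and then go over to the square tin.

>>> carry_out([
  [[0, 0, 0.015], [0, 0, 0], -1],
  [[0, 0, 0.04], [0, 0, 0], -1],
  [[0, 0, 0.08], [0, 0, 0], -1],
  [[0, 0, 0.1], [0, 0, 0], -1],
  [[0, 0, 0.1], [0, 0, 0], -1],
])

```text
t: 4.58
position: [0.4796, 0.0951, 0.1593]
tool_rot: [0.192, 0.981, 0.001, 0.001]
contact_force: [0.2, -0.4, -1.2]
opening: 0.0005
finger_force: 0.0
```

>>> carry_out([
  [[-0.009, 0.057, 0], [0, 0, 0], -1],
  [[-0.018, 0.114, 0], [0, 0, 0], -1],
  [[-0.027, 0.171, 0], [0, 0, 0], -1],
  [[-0.035, 0.228, 0], [0, 0, 0], -1],
  [[-0.035, 0.266, 0], [0, 0, 0], -1],
])

```text
t: 5.2
position: [0.4418, 0.3635, 0.1563]
tool_rot: [0.19, 0.982, -0.001, -0.001]
contact_force: [0.0, -0.3, 0.9]
opening: 0.0005
finger_force: 0.0
```

>>> carry_out([
  [[0, 0, 0], [0, 0, 0], -1],
  [[0, 0, 0], [0, 0, 0], -1],
  [[0, 0, 0], [0, 0, 0], -1],
  [[0, 0, 0], [0, 0, 0], -1],
  [[0, 0, 0], [0, 0, 0], -1],
])

```text
t: 5.82
position: [0.4443, 0.3605, 0.1583]
tool_rot: [0.193, 0.981, 0.0, 0.0]
contact_force: [1.3, -0.3, -0.1]
opening: 0.0005
finger_force: 0.0
```

Now down to z = 0.085, where the fingertips are 26 mm above the lid, and hold for over two seconds.

>>> carry_out([
  [[0, 0, -0.025], [0, 0, 0], -1],
  [[0, 0, -0.05], [0, 0, 0], -1],
  [[0, 0, -0.065], [0, 0, 0], -1],
  [[0, 0, -0.073], [0, 0, 0], -1],
  [[0, 0, -0.073], [0, 0, 0], -1],
])

```text
t: 6.45
position: [0.444, 0.361, 0.085]
tool_rot: [0.192, 0.981, -0.0, -0.0]
contact_force: [0.5, -0.1, 0.5]
opening: 0.0006
finger_force: 0.0
```

>>> carry_out([
  [[0, 0, 0], [0, 0, 0], -1],
  [[0, 0, 0], [0, 0, 0], -1],
  [[0, 0, 0], [0, 0, 0], -1],
  [[0, 0, 0], [0, 0, 0], -1],
  [[0, 0, 0], [0, 0, 0], -1],
])

```text
t: 7.08
position: [0.444, 0.3611, 0.0852]
tool_rot: [0.192, 0.981, 0.0, 0.0]
contact_force: [-1.3, -0.6, -0.4]
opening: 0.0003
finger_force: 0.0
```

Run:
```python
from rig import bot, optics
import cv2
a=optics.get_image("scene")["color"];b=optics.get_image("side")["color"]
cv2.imwrite("pics/p1.png",cv2.hconcat([cv2.resize(a[160:460,340:640],(400,400)),cv2.resize(b[90:290,130:330],(400,400))]))
print(bot.state()["position"],bot.state()["t"])
```

```text
[0.44396549 0.36108811 0.08514067] 7.175
```

View pics/p1.png

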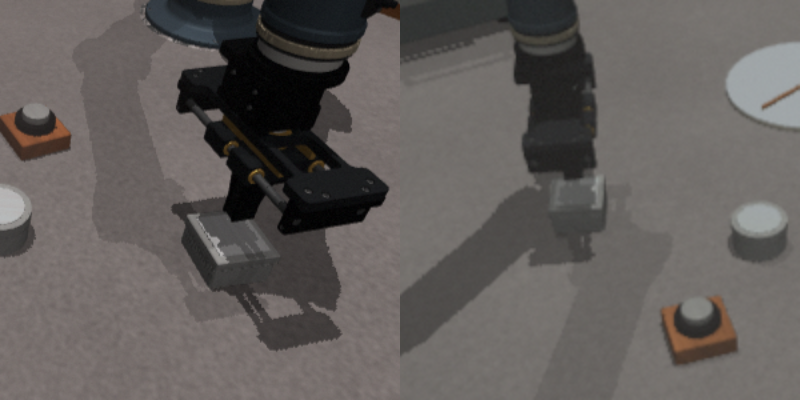

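The pictures show the shut fingertips just above the square lid, at (235,215) in the left panel, with the bell back up. I'll keep holding, then rise and cross to the tray.

>>> carry_out([
  [[0, 0, 0], [0, 0, 0], -1],
  [[0, 0, 0], [0, 0, 0], -1],
  [[0, 0, 0], [0, 0, 0], -1],
  [[0, 0, 0], [0, 0, 0], -1],
  [[0, 0, 0], [0, 0, 0], -1],
])

```text
t: 7.8
position: [0.444, 0.3611, 0.0852]
tool_rot: [0.192, 0.981, 0.0, -0.0]
contact_force: [0.0, 0.5, 0.7]
opening: 0.0003
finger_force: 0.0
```

>>> carry_out([
  [[0, 0, 0], [0, 0, 0], -1],
  [[0, 0, 0], [0, 0, 0], -1],
  [[0, 0, 0], [0, 0, 0], -1],
  [[0, 0, 0], [0, 0, 0], -1],
  [[0, 0, 0], [0, 0, 0], -1],
])

```text
t: 8.43
position: [0.444, 0.3611, 0.0852]
tool_rot: [0.192, 0.981, 0.0, 0.0]
contact_force: [0.4, 0.9, -0.5]
opening: 0.0003
finger_force: 0.0
```

>>> carry_out([
  [[0, 0, 0], [0, 0, 0], -1],
  [[0, 0, 0], [0, 0, 0], -1],
  [[0, 0, 0], [0, 0, 0], -1],
  [[0, 0, 0], [0, 0, 0], -1],
  [[0, 0, 0], [0, 0, 0], -1],
])

```text
t: 9.05
position: [0.444, 0.3611, 0.0852]
tool_rot: [0.192, 0.981, 0.0, -0.0]
contact_force: [0.7, 0.3, 0.3]
opening: 0.0003
finger_force: 0.0
```

>>> carry_out([
  [[0, 0, 0.04], [0, 0, 0], -1],
  [[0, 0, 0.08], [0, 0, 0], -1],
  [[0, 0, 0.12], [0, 0, 0], -1],
  [[0, 0, 0.135], [0, 0, 0], -1],
  [[0, 0, 0.135], [0, 0, 0], -1],
])

```text
t: 9.68
position: [0.4442, 0.3613, 0.2206]
tool_rot: [0.192, 0.981, 0.001, 0.0]
contact_force: [-0.5, -0.3, -0.8]
opening: 0.0004
finger_force: 0.0
```

>>> carry_out([
  [[0.009, -0.056, 0], [0, 0, 0], -1],
  [[0.018, -0.112, 0], [0, 0, 0], -1],
  [[0.027, -0.168, 0], [0, 0, 0], -1],
  [[0.036, -0.224, 0], [0, 0, 0], -1],
  [[0.045, -0.28, 0], [0, 0, 0], -1],
])

```text
t: 10.3
position: [0.4879, 0.0791, 0.2182]
tool_rot: [0.192, 0.981, -0.001, -0.001]
contact_force: [0.9, 0.7, 0.1]
opening: 0.0003
finger_force: 0.0
```

>>> carry_out([
  [[0.009, -0.056, 0], [0, 0, 0], -1],
  [[0.018, -0.112, 0], [0, 0, 0], -1],
  [[0.027, -0.168, 0], [0, 0, 0], -1],
  [[0.036, -0.224, 0], [0, 0, 0], -1],
  [[0.045, -0.28, 0], [0, 0, 0], -1],
])

```text
t: 10.92
position: [0.5331, -0.2002, 0.218]
tool_rot: [0.192, 0.981, 0.0, -0.002]
contact_force: [1.7, 0.7, 0.2]
opening: 0.0006
finger_force: 0.0
```

>>> carry_out([
  [[0, 0, 0], [0, 0, 0], -1],
  [[0, 0, 0], [0, 0, 0], -1],
  [[0, 0, 0], [0, 0, 0], -1],
  [[0, 0, 0], [0, 0, 0], -1],
  [[0, 0, 0], [0, 0, 0], -1],
])

```text
t: 11.55
position: [0.5341, -0.1981, 0.2202]
tool_rot: [0.192, 0.981, 0.0, 0.0]
contact_force: [0.4, 1.1, 0.5]
opening: 0.0007
finger_force: 0.0
```

I'm above the empty place. Now I'll descend to z = 0.075, with the tips about 10 mm above the neighbouring lids, and hold.

>>> carry_out([
  [[0, -0.002, -0.04], [0, 0, 0], -1],
  [[0, -0.002, -0.08], [0, 0, 0], -1],
  [[0, -0.002, -0.12], [0, 0, 0], -1],
  [[0, -0.002, -0.145], [0, 0, 0], -1],
  [[0, -0.002, -0.145], [0, 0, 0], -1],
])

```text
t: 12.18
position: [0.5327, -0.2002, 0.0736]
tool_rot: [0.192, 0.981, 0.0, -0.002]
contact_force: [0.1, -0.4, 0.9]
opening: 0.0004
finger_force: 0.0
```

>>> carry_out([
  [[0, 0, 0], [0, 0, 0], -1],
  [[0, 0, 0], [0, 0, 0], -1],
  [[0, 0, 0], [0, 0, 0], -1],
  [[0, 0, 0], [0, 0, 0], -1],
  [[0, 0, 0], [0, 0, 0], -1],
])

```text
t: 12.8
position: [0.5341, -0.2009, 0.0753]
tool_rot: [0.192, 0.981, 0.0, 0.0]
contact_force: [0.4, -0.6, 0.3]
opening: 0.0003
finger_force: 0.0
```

Run:
```python
from rig import bot, optics
import cv2
a=optics.get_image("scene")["color"];b=optics.get_image("side")["color"]
cv2.imwrite("pics/p2.png",cv2.hconcat([cv2.resize(a[90:290,160:360],(400,400)),cv2.resize(b[250:450,280:480],(400,400))]))
```

```text
(no output)
```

View pics/p2.png

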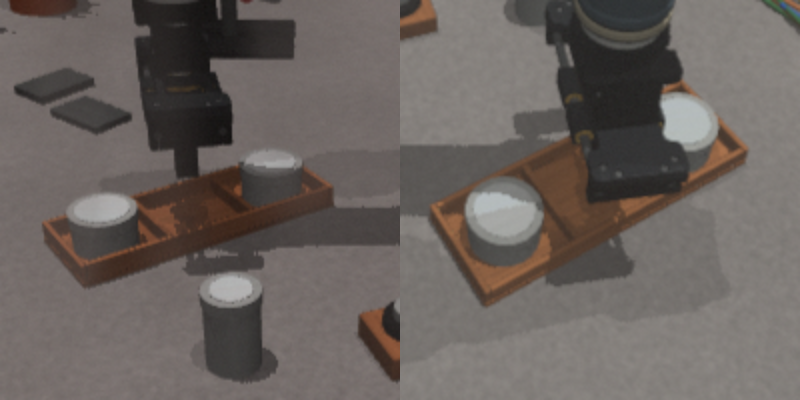

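The pictures show the fingertips over the empty middle place, at (187,178) in the left panel, and the tins have not moved. I'll hold on, then draw back up.

>>> carry_out([
  [[0, 0, 0], [0, 0, 0], -1],
  [[0, 0, 0], [0, 0, 0], -1],
  [[0, 0, 0], [0, 0, 0], -1],
  [[0, 0, 0], [0, 0, 0], -1],
  [[0, 0, 0], [0, 0, 0], -1],
])

```text
t: 13.52
position: [0.534, -0.2009, 0.0751]
tool_rot: [0.192, 0.981, 0.0, -0.0]
contact_force: [-0.3, -0.7, -0.0]
opening: 0.0003
finger_force: 0.0
```

>>> carry_out([
  [[0, 0, 0], [0, 0, 0], -1],
  [[0, 0, 0], [0, 0, 0], -1],
  [[0, 0, 0], [0, 0, 0], -1],
  [[0, 0, 0], [0, 0, 0], -1],
  [[0, 0, 0], [0, 0, 0], -1],
])

```text
t: 14.15
position: [0.534, -0.2009, 0.0752]
tool_rot: [0.192, 0.981, 0.0, 0.0]
contact_force: [-1.0, 0.2, -0.8]
opening: 0.0006
finger_force: 0.0
```

>>> carry_out([
  [[0, 0, 0], [0, 0, 0], -1],
  [[0, 0, 0], [0, 0, 0], -1],
  [[0, 0, 0], [0, 0, 0], -1],
  [[0, 0, 0], [0, 0, 0], -1],
  [[0, 0, 0], [0, 0, 0], -1],
])

```text
t: 14.78
position: [0.534, -0.2009, 0.0752]
tool_rot: [0.192, 0.981, 0.0, -0.0]
contact_force: [1.5, 0.0, 0.7]
opening: 0.0003
finger_force: 0.0
```

>>> carry_out([
  [[0, 0, 0.04], [0, 0, 0], -1],
  [[0, 0, 0.08], [0, 0, 0], -1],
  [[0, 0, 0.12], [0, 0, 0], -1],
  [[0, 0, 0.16], [0, 0, 0], -1],
  [[0, 0, 0.18], [0, 0, 0], -1],
])

```text
t: 15.4
position: [0.5347, -0.2013, 0.2577]
tool_rot: [0.192, 0.981, 0.0, 0.002]
contact_force: [-0.1, -0.6, -1.6]
opening: 0.0003
finger_force: 0.0
```

>>> carry_out([
  [[0, 0, 0], [0, 0, 0], -1],
  [[0, 0, 0], [0, 0, 0], -1],
  [[0, 0, 0], [0, 0, 0], -1],
  [[0, 0, 0], [0, 0, 0], -1],
  [[0, 0, 0], [0, 0, 0], -1],
])

```text
t: 16.02
position: [0.5339, -0.2009, 0.2547]
tool_rot: [0.192, 0.981, -0.0, -0.0]
contact_force: [0.5, -0.2, 0.4]
opening: 0.0005
finger_force: 0.0
```

```bash
python3 -c "
from rig import bot,job
print(bot.state()['position']); print(job.sign_off())"
```

```text
[ 0.53386391 -0.20089259  0.25466435]
the job is handed in; nothing more can be done
None
```

I pressed the bell fully down and let it spring back, pointed at the square tin and then the empty tray place for over two seconds each, drew back to 255 mm above the bench, and handed the job in; no verdict came back.

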